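# Seat the white reference tile on the sensing pin

## Robot

A 6-joint arm with a two-finger parallel gripper is mounted at the origin on a cart in front of the work surface, level with it; the furniture and walls round the work are solid. World frame = base frame: x ahead of the robot, y to its left, z up, the work surface at z = 0. Lengths are in mm, angles in degrees, forces in N, time in s.
With the tool pointing down it reaches from about 300 to 850 mm from the base axis. Payload 4.2 kg.
Tool frame: the origin (TCP) lies on the mounting face of the last link; the fingertips stand 191 mm ahead of it and the grasp point (between the pads) lies 172 mm ahead of it; z points along the fingers, y is the direction in which the jaws open and shut (so a half turn about z gives the same grasp; the last joint's range is limited). The gripper opens to 91 mm and grips with 3 to 60 N. Pads are 32 mm wide; open, the fingers measure 118 mm over their backs; the gripper's body (76 mm by 178 mm) begins 60 mm behind the grasp point.
Start: joints at [70.015, 18.312, 89.639, -0, 72.044, -1.146], TCP at [185.668, 544.197, 404.776] pointing down, gripper open.
Joint ranges: [-177.97, 177.97], [-48.28, 115.42], [12.27, 149.76], [-77.06, 257.06], [2.81, 150.46], [-146.56, 146.56]. Speed limits (degrees/s): [147.25, 147.25, 180, 180, 180, 180].

## Interface

Orientations are given as [roll, pitch, yaw] about the fixed x, y, z axes, in that order (R = Rz(yaw) Ry(pitch) Rx(roll)).
In Python, from workcell import env gives the robot as it stands.
- The arm moves only by the shell command python3 -m handwheel 'ROWS' [FORCE]. ROWS is JSON, a list of rows, each an object with "gripper": the opening in per cent of the stroke, from 0 (shut) to 100 (fully open); "travel": the shift along the tool's x, y, z in m, a list of three; "twist": the turn about the tool's z in rad. In form: [{"gripper": gripper, "travel": [x, y, z], "twist": twist}, ...]. A call has 1 to 5 rows; each row shifts and turns the commanded pose from where the row before left it, along the tool's axes as they then stand; what a row does not reach is not made up. A row lasts 1/12 s, in which the tool goes at most 41.7 mm and 7.16 degrees, less where a joint would pass 70% of its speed; a pose out of reach is approached as far as the arm can. A call with a gripper value outside its range is refused whole. The fingers move at their own pace and stop on an object; FORCE is the grip in N (left out, the last holds). Time passes only in rows, so rows that do not move let the fingers close. It gives the time, the measured TCP pose, the force and the opening at its end, in the units of the state.
- env.state(): the state, without advancing time (a new reading comes with each control period).
- env.grab_frame(name): name is "side" or "top" or "wrist"; returns a dict with "frame" (384x512x3 uint8, red, green, blue), "intrinsics" (3x3 intrinsics, pixels), "k1" (the pictures are not rectified: a ray, as slopes to the right and down, at radius r is drawn at 1 + k1 r^2 times it, then the intrinsics apply), "extrinsics" (4x4, takes a point from camera to world coordinates). Camera axes: x right, y down, z forward; pixel columns grow to the right and rows downward; lengths in mm; the calibration is good to about 2 mm. A picture is of the moment at which its call begins. There is no depth.
- env.job_done(): hands the job in, once; it reports no verdict.
Trained networks look in the newest picture that a camera, given by its name, has taken for a name from the list of things; names that differ only in an ending like _2 or _b are one class to them, and where a whole thing is asked for, a point or a joint stands for the part that bears it (a point fixed in the world has none). Each returns a list of dicts, best first, with "confidence" (0 to 1); they miss things now and then, are a little off and sometimes report something else, mostly with a low value. They report only what shows in the picture. A call takes as long as a camera call. They do not tell look-alikes from the thing itself.
- env.trace(camera, thing): "pixels" (384x512 bool, what is visible of it) and "uv" ([column, row] in pixels, amid what is visible of it).
- env.pinpoint(camera, thing): "uv" ([column, row] in pixels: a listed point, or the origin of a listed thing).
The state is a dict: "time_s": time; "qpos": joint angles; "qvel": joint speeds; "effort": joint torques, N m; "ee_pos": TCP position; "ee_rot": TCP orientation; "force": force on the tool from outside, world axes, zero at the start; "torque": the same for the moment, N m; "gripper_width": finger opening in mm.
Only numpy, scipy, OpenCV 4.12 (cv2) and the standard library are available. Lean on these libraries where they do the work, as an engineer would, in place of code of your own. Each camera call takes 0.05 s, during which the arm holds its last target. There are 200 camera calls.

## Task

Pick up the white reference tile (the disc with the black holder round it) and set it, white face up, into the round seat of the grey checking station, so that it lies flat on the seat inside the rim and holds the brass sensing pin down by its own weight. Set it down rather than dropping it, and let go. Leave the steel dish with the white filling where it stands.

Things in the scene. Friction and masses are not known exactly. Their poses are not given: they have to be found in the camera images.
- tile_center (a point): Reference tile: a round disc, 50 mm in diameter and 12 mm high, white face on top in a black holder, about 0.12 kg; lies flat on the desk. The point is its centre, 6 mm above its underside; z points out of the white face. Can be gripped across any diameter. To the left on the desk stands a big beige instrument case: pass well above it.
- seat (a point): Middle of the dark round seat, on its surface, where the pin comes up. The seat is level with the top of the station's fixed grey base plate (120 x 120 x 18 mm). z up. Two blue rim arcs, 4 mm high, inner radius 37, outer 43 mm, at its -x and +x sides; the +y and -y sides are open and flat (gaps 44 mm wide) for two fingers. Black block 7 mm high 46 to 58 mm out on +x.
- pin (a joint): Brass sensing pin, 8 mm in diameter, in the middle of the seat, spring-loaded. 0 = up, standing 5 mm above the seat; it grows as the pin is pressed down; 0.005 m = level with the seat. About 0.5 N holds it down: the tile's weight is enough.
- dish_center (a point): Steel sample dish with a white filling, 57 mm in diameter and 15 mm high, looking much like the tile from above but with a bright steel rim; loose on the desk, to be left alone. The point is its centre, 7.5 mm above its underside.
Things that resemble listed ones, but are neither listed nor needed, are in the scene too. What is shaped like the part that bears tile_center but purple or red is not meant.

How it is judged (in metres and radians):
At the end, for the whole second after the job is handed in: The tile lies flat (within 0.1 rad), white face up, on the seat (its centre no more than 8 mm above the seat's surface) and within 20 mm of the seat's middle, released and at rest, with the pin pressed at least 4 mm down (value of joint pin above 0.004 m and horizontal distance between tile_center and seat below 0.02 m and z of tile_center in the frame of seat below 0.008 m and angle between tile_center's own z axis and vertical below 0.1 rad and linear speed of tile below 0.02 m/s); the robot touches nothing.
It fails at once if the tile is dropped: let go over the station while its underside is more than 15 mm above the seat (z of tile_center in the frame of seat above 0.021 m and horizontal distance between tile_center and seat below 0.06 m and contact force between the fingers and tile below 0.05 N).
It fails at once if the steel dish is moved by more than 30 mm (distance of dish_center from where it was at the start of the episode above 0.03 m).
It also fails if it takes over 38 s, if anything falls off the work surface, if the arm or the gripper's body presses on something with over 40 N, if the wrist force passes 120 N, or if a joint passes its speed limit or range.

## Working session

There is one attempt and no reset: what is moved stays moved. The work goes in short steps, Python scripts to look and compute and a shell command to move; the robot and the scene stay as the last step left them, time stands still between calls to the robot, and variables do not carry over. Pictures are saved under pics/ and viewed, about 8 in all and at most 12, crops included, and the job is handed in when it is done.

```bash
mkdir -p pics; cat > h.py <<'E'
import numpy as np, cv2
from workcell import env
def ray2plane(f,uv,z):
    K=np.array(f["intrinsics"]);T=np.array(f["extrinsics"])
    d=(np.array([uv[0]-K[0,2],uv[1]-K[1,2]])/[K[0,0],K[1,1]]); r=np.linalg.norm(d); s=r
    for _ in range(30): s=r/(1+f["k1"]*s*s)
    d=d*(s/r if r>0 else 1)
    v=T[:3,:3]@np.array([d[0],d[1],1]);o=T[:3,3]
    return (o+v*(z-o[2])/v[2]).round(1)
def save(f,n): cv2.imwrite(f"pics/{n}.png",f["frame"][:,:,::-1])
E
python3 - <<'E'
from h import *
fs={c:env.grab_frame(c) for c in("top","side","wrist")}
for c,f in fs.items():
    print(c,np.array(f["extrinsics"])[:3,3].round())
    for t,z in(("tile_center",6),("seat",18),("dish_center",7.5)):
        for d in env.pinpoint(c,t)[:4]: print(c,t,np.round(d["uv"],1),round(d["confidence"],2),ray2plane(f,d["uv"],z))
cv2.imwrite("pics/a.png",cv2.resize(np.vstack([np.hstack([fs["top"]["frame"],fs["side"]["frame"]])])[:,:,::-1],(800,300)))
save(fs["top"],"top")
s=env.state();print(s["time_s"],s["ee_pos"],s["ee_rot"],s["gripper_width"])
E
```

```text
top [415. -31. 912.]
top tile_center [176.2 177.8] 0.92 [533.2 147.3   6. ]
top tile_center [168.2 218.2] 0.9 [443.9 164.7   6. ]
top tile_center [196.6 251.3] 0.9 [371.1 102.1   6. ]
top seat [339.2 164.6] 0.84 [ 555.3 -211.4   18. ]
top dish_center [236.9 211.1] 0.92 [457.6  13.2   7.5]
side [421. 651. 557.]
side tile_center [231.9 272. ] 0.8 [534.  154.7   6. ]
side tile_center [277.8 278.8] 0.76 [444.5 162.    6. ]
side seat [248.2 161.6] 0.56 [ 556.1 -238.5   18. ]
side dish_center [279.5 225.1] 0.79 [452.4   7.3   7.5]
wrist [111. 570. 385.]
0.6 [185.66839799 544.18463008 404.76045234] [1.79996281e+02 3.60833864e-04 1.61160907e+02] 91.38830394768001
```

View pics/top.png

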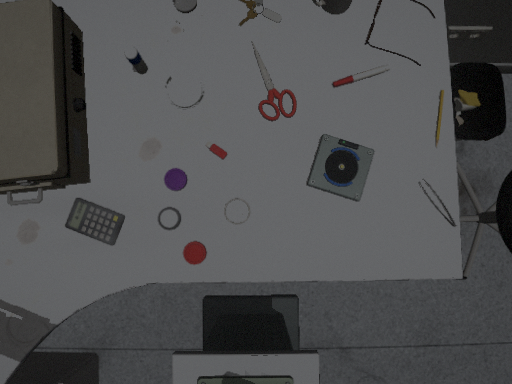

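View pics/a.png

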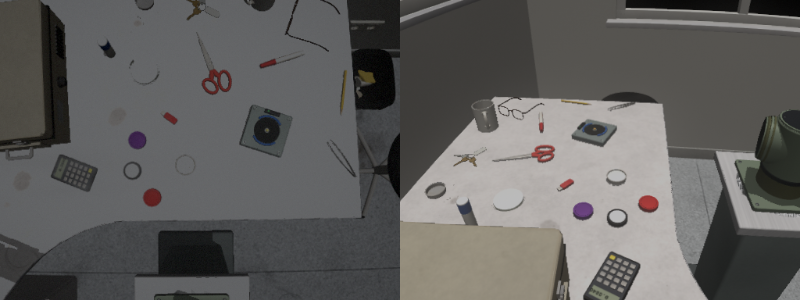

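The tile is the white disc with the black ring at top (169,218), about (444,163). The dish is at (237,211). The station is at (341,167), with its yaw about -16°. The top and side views disagree on the seat's y by about 27 mm, so I'll check it with the wrist camera. First I'll move over the tile.

```bash
R='x'
python3 -m handwheel '[{"gripper":100,"travel":[-0.0245,-0.0185,0],"twist":0},{"gripper":100,"travel":[-0.0245,-0.0185,0],"twist":0},{"gripper":100,"travel":[-0.0245,-0.0185,0],"twist":0},{"gripper":100,"travel":[-0.0245,-0.0185,0],"twist":0},{"gripper":100,"travel":[-0.0245,-0.0185,0],"twist":0}]' 15
python3 -m handwheel '[{"gripper":100,"travel":[-0.0245,-0.0185,0],"twist":0},{"gripper":100,"travel":[-0.0245,-0.0185,0],"twist":0},{"gripper":100,"travel":[-0.0245,-0.0185,0],"twist":0},{"gripper":100,"travel":[-0.0245,-0.0185,0],"twist":0},{"gripper":100,"travel":[-0.0245,-0.0185,0],"twist":0}]' 15
python3 -m handwheel '[{"gripper":100,"travel":[-0.0245,-0.0185,0.015],"twist":0},{"gripper":100,"travel":[-0.0245,-0.0185,0.015],"twist":0},{"gripper":100,"travel":[-0.0245,-0.0185,0.015],"twist":0},{"gripper":100,"travel":[-0.0245,-0.0185,0.015],"twist":0},{"gripper":100,"travel":[-0.0245,-0.0185,0.015],"twist":0}]' 15
python3 - <<'E'
from h import *
s=env.state();print(s["time_s"],s["ee_pos"],s["ee_rot"],s["qvel"])
f=env.grab_frame("wrist");save(f,"w1")
for d in env.pinpoint("wrist","tile_center")[:4]: print(np.round(d["uv"],1),round(d["confidence"],2),ray2plane(f,d["uv"],6))
print(env.state()["ee_pos"])
E
```

```text
time_s: 1.02
ee_pos: [272.2, 415.9, 404.8]
ee_rot: [180.0, 0.0, 161.2]
force: [0.8, 0.8, -0.2]
gripper_width: 91.4
time_s: 1.43
ee_pos: [358.3, 288.6, 405.0]
ee_rot: [180.0, 0.0, 161.2]
force: [1.6, 0.5, 0.4]
gripper_width: 91.4
time_s: 1.85
ee_pos: [444.5, 161.5, 329.4]
ee_rot: [180.0, 0.0, 161.2]
force: [0.5, 0.2, -0.4]
gripper_width: 90.9
1.85 [444.46228982 161.48991676 329.37648432] [1.79960122e+02 3.86607153e-02 1.61156324e+02] [-43.58895208  17.95106601   5.54618015   0.06680956 -23.9637581
 -43.3284466 ]
[276.6 269.4] 0.94 [534.4 150.8   6. ]
[259.7 185.5] 0.93 [445.7 162.8   6. ]
[172.4 128.1] 0.86 [370.2 105.8   6. ]
[444.99173098 160.10451161 327.7931441 ]
```

View pics/w1.png

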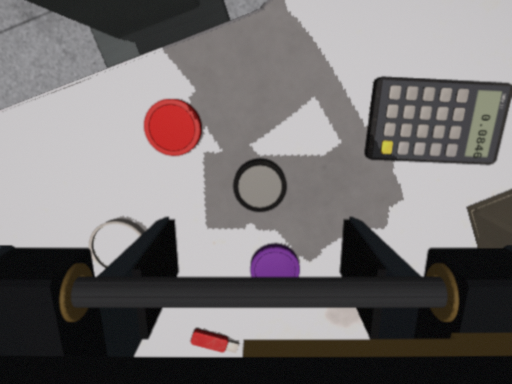

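Wrist view: the tile is at (260,185), at (446,163), which agrees with the top view. The fingers' landing area is clear of the red and purple discs, so I'll descend and grip.

```bash
python3 -m handwheel '[{"gripper":100,"travel":[0.000,0.002,0.024],"twist":0},{"gripper":100,"travel":[0,0,0.030],"twist":0},{"gripper":100,"travel":[0,0,0.030],"twist":0},{"gripper":100,"travel":[0,0,0.025],"twist":0},{"gripper":100,"travel":[0,0,0.012],"twist":0}]' 20
python3 -m handwheel '[{"gripper":100,"travel":[0,0,0.006],"twist":0},{"gripper":100,"travel":[0,0,0.004],"twist":0},{"gripper":100,"travel":[0,0,0.002],"twist":0},{"gripper":100,"travel":[0,0,0],"twist":0},{"gripper":100,"travel":[0,0,0],"twist":0}]' 20
```

```text
time_s: 2.37
ee_pos: [443.4, 165.2, 206.6]
ee_rot: [-179.9, -0.2, 161.2]
force: [-0.4, -0.0, -0.2]
gripper_width: 91.4
time_s: 2.78
ee_pos: [444.9, 165.1, 197.6]
ee_rot: [179.9, 0.1, 161.2]
force: [-0.1, 0.4, -0.4]
gripper_width: 91.1
```

```bash
python3 -m handwheel '[{"gripper":100,"travel":[-0.001,-0.002,0.0035],"twist":0},{"gripper":50,"travel":[0,0,0],"twist":0},{"gripper":50,"travel":[0,0,0],"twist":0},{"gripper":40,"travel":[0,0,0],"twist":0},{"gripper":40,"travel":[0,0,0],"twist":0}]' 20
python3 -m handwheel '[{"gripper":40,"travel":[0,0,0],"twist":0},{"gripper":40,"travel":[0,0,0],"twist":0},{"gripper":40,"travel":[0,0,0],"twist":0},{"gripper":40,"travel":[0,0,0],"twist":0},{"gripper":40,"travel":[0,0,0],"twist":0}]' 20
```

```text
time_s: 3.2
ee_pos: [444.9, 162.6, 193.4]
ee_rot: [180.0, 0.0, 161.2]
force: [-0.8, -1.1, -0.2]
gripper_width: 67.0
time_s: 3.62
ee_pos: [444.8, 162.6, 193.3]
ee_rot: [180.0, 0.0, 161.2]
force: [-0.1, -0.3, 0.7]
gripper_width: 49.2
```

```bash
python3 -m handwheel '[{"gripper":40,"travel":[0,0,-0.01],"twist":0},{"gripper":40,"travel":[0,0,-0.025],"twist":0},{"gripper":40,"travel":[0,0,-0.035],"twist":0},{"gripper":40,"travel":[0,0,-0.035],"twist":0},{"gripper":40,"travel":[0,0,-0.03],"twist":0}]' 20
python3 -m handwheel '[{"gripper":40,"travel":[-0.0175,-0.0215,0],"twist":0},{"gripper":40,"travel":[-0.0175,-0.0215,0],"twist":0},{"gripper":40,"travel":[-0.0175,-0.0215,0],"twist":0},{"gripper":40,"travel":[-0.0175,-0.0215,0],"twist":0},{"gripper":40,"travel":[-0.0175,-0.0215,0],"twist":0}]' 20
python3 -m handwheel '[{"gripper":40,"travel":[-0.0175,-0.0215,0],"twist":0},{"gripper":40,"travel":[-0.0175,-0.0215,0],"twist":0},{"gripper":40,"travel":[-0.0175,-0.0215,0],"twist":0},{"gripper":40,"travel":[-0.0175,-0.0215,0],"twist":0},{"gripper":40,"travel":[-0.0175,-0.0215,0],"twist":0}]' 20
python3 -m handwheel '[{"gripper":40,"travel":[-0.0175,-0.0215,0],"twist":0},{"gripper":40,"travel":[-0.0175,-0.0215,0],"twist":0},{"gripper":40,"travel":[-0.0175,-0.0215,0],"twist":0},{"gripper":40,"travel":[-0.0175,-0.0215,0],"twist":0},{"gripper":40,"travel":[-0.0175,-0.0215,0],"twist":0}]' 20
python3 -m handwheel '[{"gripper":40,"travel":[0,0,0],"twist":0},{"gripper":40,"travel":[0,0,0],"twist":0},{"gripper":40,"travel":[0,0,0],"twist":0}]' 20
python3 - <<'E'
from h import *
f=env.grab_frame("wrist");save(f,"w2")
s=env.state();print(s["time_s"],s["ee_pos"],s["ee_rot"],s["gripper_width"])
for t,z in(("seat",18),("pin",23)):
    for d in env.pinpoint("wrist",t)[:4]: print(t,np.round(d["uv"],1),round(d["confidence"],2),ray2plane(f,d["uv"],z))
E
```

```text
time_s: 4.03
ee_pos: [444.6, 162.5, 330.0]
ee_rot: [180.0, 0.0, 161.2]
force: [-0.0, 0.2, -1.7]
gripper_width: 49.3
time_s: 4.45
ee_pos: [492.9, 31.4, 328.1]
ee_rot: [-180.0, -0.0, 161.2]
force: [0.4, 1.3, -2.1]
gripper_width: 49.3
time_s: 4.87
ee_pos: [541.1, -98.8, 327.8]
ee_rot: [180.0, -0.1, 161.2]
force: [0.6, 0.7, -0.6]
gripper_width: 49.4
time_s: 5.28
ee_pos: [589.2, -228.7, 327.5]
ee_rot: [180.0, -0.1, 161.2]
force: [0.2, 0.4, -1.3]
gripper_width: 49.1
time_s: 5.53
ee_pos: [588.7, -227.0, 327.5]
ee_rot: [180.0, -0.1, 161.1]
force: [0.4, 0.2, -1.5]
gripper_width: 49.6
5.5833 [ 588.7203733  -226.60430027  327.72909695] [ 1.79964703e+02 -9.97177112e-02  1.61184046e+02] 49.10920675212974
seat [260.2 147.6] 0.87 [ 553.6 -212.9   18. ]Traceback (most recent call last):
  File "<stdin>", line 5, in <module>
ValueError: it knows: dish_center, seat, tile_center
```

View pics/w2.png

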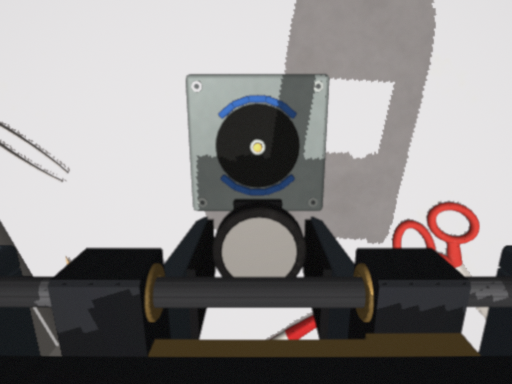

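```bash
python3 - <<'E'
from h import *
f=env.grab_frame("wrist");p=env.state()["ee_pos"];print(p)
print("pin",ray2plane(f,(258,147),23),"seat",ray2plane(f,(260.2,147.6),18))
c=np.array([ray2plane(f,u,18)[:2] for u in((187,75),(327,75),(324,210),(191,210))])
d=np.roll(c,-1,0)-c;print(np.linalg.norm(d,axis=1),np.degrees(np.arctan2(d[:,1],d[:,0])),c.mean(0))
for d in env.pinpoint("wrist","tile_center")[:3]: print(np.round(d["uv"],1),d["confidence"],ray2plane(f,d["uv"],p[2]-187.4))
for d in env.trace("wrist","tile_center")[:2]:
  m=d["pixels"];print(d["confidence"],cv2.boundingRect(m.astype(np.uint8)))
E
```

```text
[ 588.81794568 -226.3131097   328.16793493]
pin [ 552.2 -213.9   23. ] seat [ 553.9 -212.5   18. ]
[115.10864433 117.04699911 122.06555616 117.06579347] [  71.25024237  -16.88679112 -108.73181549  159.70746081] [ 551.95 -214.55]
[260.5 249.2] 0.95 [ 590.1 -225.   140.8]
0.83 (212, 202, 95, 75)
```

Pin, seat and plate corners agree on (553,-213.5) with yaw about -18°. The 118 mm plate size fits z=18, and the held tile sits at (590,-225). I'll move over the seat and lower the tile.

```bash
python3 -m handwheel '[{"gripper":40,"travel":[0.013,0,0],"twist":0},{"gripper":40,"travel":[0.013,-0.001,0.01],"twist":0},{"gripper":40,"travel":[0.0125,0,0.02],"twist":0},{"gripper":40,"travel":[0,0,0.025],"twist":0},{"gripper":40,"travel":[0,0,0.02],"twist":0}]' 20
python3 -m handwheel '[{"gripper":40,"travel":[0,0,0.012],"twist":0},{"gripper":40,"travel":[0,0,0.006],"twist":0},{"gripper":40,"travel":[0,0,0],"twist":0},{"gripper":40,"travel":[0,0,0],"twist":0},{"gripper":40,"travel":[0,0,0],"twist":0}]' 20
python3 - <<'E'
from h import *
f=env.grab_frame("wrist");p=env.state()["ee_pos"];print(env.state()["time_s"],p);save(f,"w3")
for d in env.pinpoint("wrist","tile_center")[:3]: print(np.round(d["uv"],1),d["confidence"],ray2plane(f,d["uv"],p[2]-187.4))
E
```

```text
time_s: 6.2
ee_pos: [551.4, -215.0, 252.7]
ee_rot: [180.0, -0.0, 161.2]
force: [0.4, 0.6, -3.0]
gripper_width: 49.0
time_s: 6.62
ee_pos: [552.9, -215.9, 236.4]
ee_rot: [-180.0, 0.1, 161.2]
force: [-0.8, -0.1, -1.7]
gripper_width: 49.3
6.6667 [ 552.82317557 -215.98538721  236.45687893]
[259.5 248.8] 0.62 [ 554.5 -215.3   49.1]
```

View pics/w3.png

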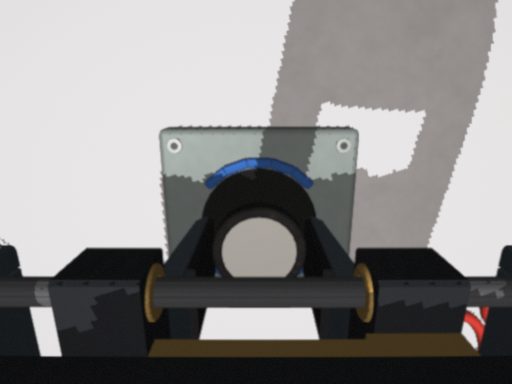

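The tile (259,249) sits centred over the dark seat, at (554,-215) against the seat's (553,-213.5). I'll lower another 24.5 mm, slowly.

```bash
python3 -m handwheel '[{"gripper":40,"travel":[0.001,0.001,0.008],"twist":0},{"gripper":40,"travel":[0,0,0.006],"twist":0},{"gripper":40,"travel":[0,0,0.004],"twist":0},{"gripper":40,"travel":[0,0,0.002],"twist":0},{"gripper":40,"travel":[0,0,0],"twist":0}]' 20
python3 -m handwheel '[{"gripper":40,"travel":[0,0,0.002],"twist":0},{"gripper":40,"travel":[0,0,0.001],"twist":0},{"gripper":40,"travel":[0,0,0.0005],"twist":0},{"gripper":40,"travel":[0,0,0],"twist":0},{"gripper":40,"travel":[0,0,0],"twist":0}]' 20
```

```text
time_s: 7.13
ee_pos: [551.5, -214.6, 214.4]
ee_rot: [180.0, -0.1, 161.2]
force: [-0.6, -0.9, -1.7]
gripper_width: 49.2
time_s: 7.55
ee_pos: [551.8, -214.7, 211.9]
ee_rot: [180.0, 0.0, 161.2]
force: [-0.5, -0.2, -0.7]
gripper_width: 49.5
```

```bash
python3 -m handwheel '[{"gripper":40,"travel":[0,0,0.0005],"twist":0},{"gripper":40,"travel":[0,0,0.0005],"twist":0},{"gripper":40,"travel":[0,0,0],"twist":0},{"gripper":40,"travel":[0,0,0],"twist":0}]' 20
```

```text
time_s: 7.88
ee_pos: [551.8, -214.7, 211.3]
ee_rot: [180.0, 0.0, 161.2]
force: [-1.1, -0.3, 3.7]
gripper_width: 49.5
```

Contact: the vertical force rose to +3.7 N at the expected height. I'll open, wait and retreat.

```bash
python3 -m handwheel '[{"gripper":60,"travel":[0,0,0],"twist":0},{"gripper":70,"travel":[0,0,0],"twist":0},{"gripper":80,"travel":[0,0,0],"twist":0},{"gripper":80,"travel":[0,0,0],"twist":0},{"gripper":80,"travel":[0,0,0],"twist":0}]' 20
python3 -m handwheel '[{"gripper":80,"travel":[0,0,-0.005],"twist":0},{"gripper":80,"travel":[0,0,-0.02],"twist":0},{"gripper":80,"travel":[0,0,-0.03],"twist":0},{"gripper":80,"travel":[0,0,-0.03],"twist":0},{"gripper":80,"travel":[0,0,-0.03],"twist":0}]' 20
python3 -m handwheel '[{"gripper":80,"travel":[-0.03,0,0],"twist":0},{"gripper":80,"travel":[-0.03,0,0],"twist":0},{"gripper":80,"travel":[0,0,0],"twist":0},{"gripper":80,"travel":[0,0,0],"twist":0},{"gripper":80,"travel":[0,0,0],"twist":0}]' 20
python3 - <<'E'
from h import *
f=env.grab_frame("wrist");save(f,"w4");s=env.state();print(s["time_s"],s["ee_pos"],s["force"])
for t,z in(("tile_center",24),("seat",18)):
  for d in env.pinpoint("wrist",t)[:3]: print(t,np.round(d["uv"],1),d["confidence"],ray2plane(f,d["uv"],z))
f=env.grab_frame("top")
for t,z in(("tile_center",24),("dish_center",7.5)):
  for d in env.pinpoint("top",t)[:3]: print("top",t,np.round(d["uv"],1),d["confidence"],ray2plane(f,d["uv"],z))
f=env.grab_frame("side");cv2.imwrite("pics/s4.png",cv2.resize(f["frame"][120:220,190:320,::-1],None,fx=5,fy=5,interpolation=2))
E
```

```text
time_s: 8.3
ee_pos: [551.7, -214.6, 210.5]
ee_rot: [180.0, -0.0, 161.2]
force: [0.6, 0.1, -0.4]
gripper_width: 72.4
time_s: 8.72
ee_pos: [551.6, -214.6, 327.1]
ee_rot: [180.0, -0.0, 161.2]
force: [0.9, -0.3, 0.4]
gripper_width: 73.2
time_s: 9.13
ee_pos: [608.0, -233.8, 325.2]
ee_rot: [180.0, -0.1, 161.2]
force: [-0.2, -0.8, 0.2]
gripper_width: 73.0
9.1833 [ 607.73719565 -233.73152425  325.28825015] [-0.83625202  0.27980311 -0.42833669]
tile_center [259. 125.] 0.84 [ 553.7 -214.5   24. ]
top tile_center [196.  252.3] 0.96 [369.9 100.8  24. ]
top tile_center [343.5 166. ] 0.79 [ 551.2 -219.4   24. ]
top tile_center [174.7 181. ] 0.77 [523.9 147.   24. ]
top dish_center [236.2 211.1] 0.69 [457.6  14.8   7.5]
```

View pics/w4.png

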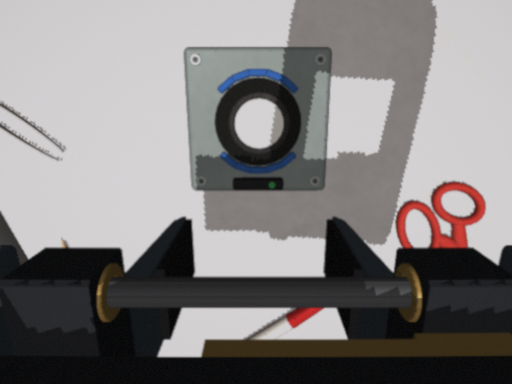

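View pics/s4.png

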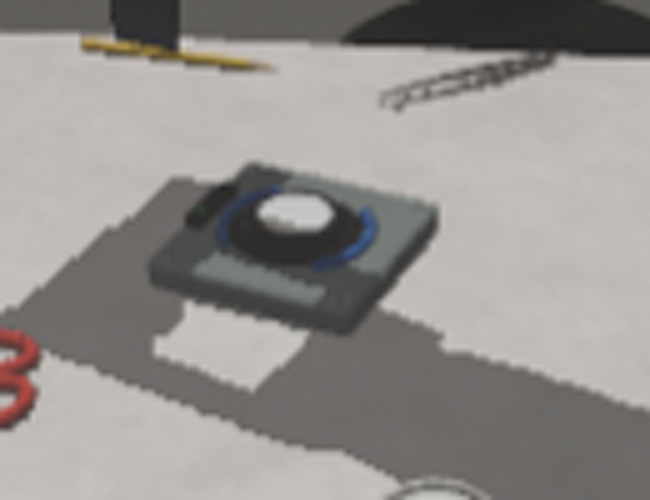

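The tile lies flat and centred inside the rim, white side up, at wrist (259,125). A green LED on the block is lit, the gripper is clear and the dish has not moved.

```bash
python3 -c "
from workcell import env
print(env.job_done())"
```

```text
the job is handed in; nothing more can be done
None
```

The white tile is in the station's seat, white face up and released, and I handed the job in at about 9.3 s. I gripped it at 49 mm, carried it over and lowered it until the wrist force showed contact (+3.7 N at the expected height). Then I opened the gripper and backed away.

- **Position:** the last wrist picture puts the tile at (553.7, -214.5) mm, against about (553, -213.5) mm for the seat. In that picture and the side one it looks flat inside the rim.
- **Pin:** I had no direct reading of it. A green light showing on the black block, and the tile sitting flat, both suggest it is pressed down.
- **Dish:** it measured within about 2 mm of where it started.
- **Gripper:** it is clear of everything, and the wrist force reads close to zero.

**Disagreements:**
- The side camera's first seat estimate was about 27 mm off in y from the top camera's, at low confidence. I ignored it, because the wrist view agreed with the top one.
- The top camera's final tile position is about 5 mm off the wrist camera's, still well within the 20 mm allowed.

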